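Hold the spring vise open for the next glass

ROBOT

A 6-joint arm with a two-finger parallel gripper is mounted at the origin on the work surface. World frame = base frame: x ahead of the robot, y to its left, z up, the work surface at z = 0. Lengths are in m, angles in rad, forces in N, time in s.
With the tool pointing down it reaches from about 0.375 to 0.975 m from the base axis. Payload 3.8 kg.
Tool frame: the origin (TCP) lies on the centre line of the jaws, within the pads' length; the fingertips stand 14 mm ahead of it and the grasp point (between the pads) lies 5 mm behind it; z points along the fingers, x is the direction in which the jaws open and shut, and the axes are right-handed (so a half turn about z gives the same grasp; the last joint's range is limited). The gripper opens to 85 mm and grips with 20 to 120 N. Pads are 22 mm wide; open, the fingers measure 114 mm over their backs; the gripper's body (76 mm by 85 mm) begins 54 mm behind the grasp point. The pads swing forward as they close: fully open they stand 13 mm farther back than shut.
Start: joints at [-0.037, 0.264, 1.604, -0, 1.274, -0.037], TCP at [0.675, -0, 0.245] pointing down, gripper open.
Joint ranges: [-2.63, 2.63], [-0.94, 2.18], [0.31, 2.57], [-1.31, 4.45], [0, 2.66], [-2.55, 2.55]. Speed limits (rad/s): [2.57, 2.57, 3.14, 3.14, 3.14, 3.14].

INTERFACE

Orientations are given as a rotation vector (axis times angle).
In Python, from workcell import bot gives the robot as it stands. The module is installed in compiled form; this text tells all that it offers.
- The arm moves only by the tool arm_command, never from a script. Its argument "steps" is one flat list of numbers, 7 for each row, row after row: the shift along the tool's x, y, z in units of 30 mm (1.0 is 30 mm), then the turn, a rotation vector about the tool's x, y, z in units of 6 degrees (1.0 is 6 degrees), then the opening, from 0 (shut) to 1 (fully open). In form: [tx, ty, tz, ax, ay, az, fingers, tx, ty, tz, ax, ay, az, fingers, ...]. A call has 1 to 10 rows; each row shifts and turns the commanded pose from where the row before left it, along the tool's axes as they then stand; what a row does not reach is not made up. A row lasts 1/8 s, in which the tool goes at most 62.5 mm and 10.7 degrees, less where a joint would pass 70% of its speed; a pose out of reach is approached as far as the arm can. A call is refused whole if a number of a shift passes 1 or a number of a turn 1, either way. A call with a gripper value outside its range is refused whole. The fingers move at their own pace and stop on an object; "squeeze" is the grip in N (left out, the last holds). Time passes only in rows, so rows that do not move let the fingers close. It gives the time, the measured TCP pose, the force and the opening at its end, in the units of the state.
- bot.read_state(): the state, without advancing time (a new reading comes with each control period).
- bot.read_camera(name): name is "scene" or "side" or "wrist"; returns a dict with "img" (384x512x3 uint8, red, green, blue), "camera_matrix" (3x3 intrinsics, pixels), "pose" (4x4, takes a point from camera to world coordinates); the wrist camera has in their place "T_tool_cam" (4x4, takes a point from camera to tool coordinates, whose origin is the TCP and whose axes are the tool frame's). Camera axes: x right, y down, z forward; pixel columns grow to the right and rows downward; lengths in m; the calibration is good to about 2 mm. A picture is of the moment at which its call begins: read the wrist's pose just before it. There is no depth.
- bot.finish_job(): hands the job in, once; it reports no verdict.
The state is a dict: "time": time; "q": joint angles; "joint_vel": joint speeds; "joint_torque": joint torques, N m; "tool_pos": TCP position; "tcp_rot": TCP orientation; "wrist_force": force on the tool from outside, world axes, zero at the start; "torque": the same for the moment, N m; "width": opening from 0.0 (shut) to 1.0 (fully open).
Only numpy, scipy, OpenCV 4.12 (cv2) and the standard library are available. Lean on these libraries where they do the work, as an engineer would, in place of code of your own. Each camera call takes 0.05 s, during which the arm holds its last target.

TASK

The glass standing on the round cork pad is the next one to be clamped for engraving. By its crossbar, pull the sliding jaw of the spring vise open to that glass's line on the scale - counted from the shut position, the first line is for the smallest of the three glasses, the second for the middle one and the third for the largest - and finish still holding it there, with the pointer on the line, so that I can lower the glass in. Leave the three glasses, the tools and the bottle where they are.

Things in the scene. Friction and masses are not known exactly. Their poses are not given: they have to be found in the camera images.
- vise: Spring vise bolted to the bench, grey base plate 275 x 200 x 12 mm. Origin on the bench under its middle; x points from the crossbar end to the fixed V jaw, y to the scale side, z up. Along x: crossbar -192 mm (shut), front block -127 to -103 mm (130 wide, 72 high), sliding jaw (81 high), V jaw +105 mm (90 high). The scale: aluminium bar at y +84 mm, top 40 mm up, with 3 thin dark cross lines.
- jaw (a joint): Travel of the sliding jaw with its crossbar, in m: 0 shut, growing as the crossbar is pulled along the vise's -x, stop at 0.080. Springs pull it shut whenever it is let go: about 4 N at 0, growing by 1 N per 10 mm (10 N at the third line), which also bends an arm back by a few mm. The pointer is on the first line at 0.028, the second at 0.044, the third at 0.060.
- crossbar (a point): Middle of the crossbar, which moves with the jaw: round wooden grip 20 mm thick, 66 mm long, level along the vise's y, its axis 50 mm above the bench. It joins two 10 mm steel draw rods (ends 19 mm thick) 45 mm to either side, which run into the front block; shut, bar axis to block 65 mm. Only the bench lies below it. Can be pinched from above across the bar.
- pointer (a point): Tip of the steel pointer on the sliding jaw, 42 mm above the bench, over the scale bar; it moves with the jaw.
- line1 (a point): First scale line from the shut position (for the smallest glass), on top of the scale bar, 40 mm above the bench.
- line2 (a point): Second scale line (for the middle glass), 16 mm further towards the crossbar end.
- line3 (a point): Third scale line (for the largest glass), another 16 mm further, nearest the crossbar end.
- pad_top (a point): Centre of the top of the round cork pad, 124 mm across, 8 mm thick, fixed to the bench on one side of the vise (either side); exactly one glass stands on it.
- narrow_mid (a point): Glass tumbler, clear amber, round with straight walls, open at the top, standing upright; 60 mm across, 90 mm high, about 180 g. The point is its centre, half-way up. The smallest of the three; they stand one on the pad and two on the plywood board (250 x 124 x 8 mm) on the other side of the vise.
- middle_mid (a point): Glass tumbler, clear amber, round with straight walls, open at the top, standing upright; 75 mm across, 105 mm high, about 280 g. The point is its centre, half-way up. The middle-sized one.
- wide_mid (a point): Glass tumbler, clear amber, round with straight walls, open at the top, standing upright; 90 mm across, 120 mm high, about 400 g. The point is its centre, half-way up. The largest one.
- jacks: Bystander: glassworker's jacks, steel, like large tweezers, 300 mm long, 66 mm wide, 12 mm high, lying on the bench. Origin on the bench under their middle, x along them.
- shears: Bystander: steel shears with loop handles, 215 mm long, 115 mm wide, 13 mm high, lying on the bench. Origin under the pivot, x along the blades.
- block: Bystander: wooden shaping block, a dark cup 100 mm across and 60 mm high with a 190 mm handle to its -x. Origin under the cup.
- squirt: Bystander: clear plastic bottle, 68 mm across, 175 mm high, standing. Origin under its middle.
Mind the look-alikes: they are no part of the job. What is shaped like the part that bears wide_mid but green or purple is not meant. What is shaped like the part that bears middle_mid but yellow is not meant.

How it is judged:
By the outcome, as a careful person would: the job done as asked, in the order asked, and still so for the second after the job is handed in, while the arm keeps its last pose, push and grip.
It also fails if it takes over 32 s, if anything falls off the work surface, if the arm or the gripper's body presses on something with over 40 N, if the wrist force passes 120 N, or if a joint passes its speed limit or range.

## Working session

There is one attempt and no reset: what is moved stays moved. The work goes in short steps, Python scripts to look and compute and a tool call to move; the robot and the scene stay as the last step left them, time stands still between calls to the robot, and variables do not carry over. Pictures are saved under pics/ and viewed, and the job is handed in when it is done.

Besides the shell and the picture viewer there is one more tool, called after ">>>" by a JSON object that holds its "name" and its "arguments", one argument or row to a line. arm_command: Moves the arm, as the interface text tells. Its arguments: {"type":"object","properties":{"steps":{"type":"array","items":{"type":"number"}},"squeeze":{"type":"number"}},"required":["steps"]}

```bash
mkdir -p pics
python3 - <<'E'
from workcell import bot
import cv2,numpy as np
s=bot.read_state();print(s)
for n in ["scene","side","wrist"]:
    c=bot.read_camera(n);cv2.imwrite(f"pics/{n}0.png",cv2.cvtColor(c["img"],cv2.COLOR_RGB2BGR))
    print(n,c["camera_matrix"].tolist(),np.round(c.get("pose",c.get("T_tool_cam")),4).tolist())
    np.savez(f"pics/{n}0.npz",**c)
E
```

```text
{'time': 0.0, 'q': array([-3.68607917e-02,  2.64748144e-01,  1.60539656e+00, -6.48667447e-06,
        1.27368953e+00, -3.69085597e-02]), 'joint_vel': array([-0.00066606, -0.00164625, -0.00056834, -0.00082418, -0.00114334,
        0.00023759]), 'joint_torque': array([ 6.10465631e-04, -5.15121067e+01, -3.67308676e+01, -4.07824507e-05,
        1.31324201e-02,  1.46811578e-05]), 'tool_pos': array([6.74292484e-01, 4.86365515e-05, 2.43953181e-01]), 'tcp_rot': array([-3.14151422e+00, -7.80256298e-05,  3.51894984e-03]), 'wrist_force': array([ 1.09502932, -0.10947012, -0.02415717]), 'torque': array([-0.04292908,  0.03779371,  0.01514434]), 'width': 0.9984530192677801}
scene [[399.2106994823496, 0.0, 255.95530427015134], [0.0, 399.2106994823496, 192.75106475187553], [0.0, 0.0, 1.0]] [[-0.611, 0.5397, -0.5791, 1.3496], [0.7916, 0.4268, -0.4373, 0.6366], [0.0112, -0.7256, -0.688, 1.059], [0.0, 0.0, 0.0, 1.0]]
side [[438.66809940005413, 0.0, 257.08904050522096], [0.0, 438.66809940005413, 191.00142912268973], [0.0, 0.0, 1.0]] [[-0.8209, -0.4503, 0.3513, 0.0068], [-0.5709, 0.6304, -0.526, 0.7768], [0.0154, -0.6323, -0.7746, 1.2276], [0.0, 0.0, 0.0, 1.0]]
wrist [[286.235761631401, 0.0, 254.41143100496853], [0.0, 286.235761631401, 194.0155892485211], [0.0, 0.0, 1.0]] [[1.0, 0.0009, 0.0002, -0.0009], [-0.001, 0.9457, 0.3252, -0.0852], [0.0001, -0.3252, 0.9457, -0.1303], [0.0, 0.0, 0.0, 1.0]]
```

View pics/scene0.png

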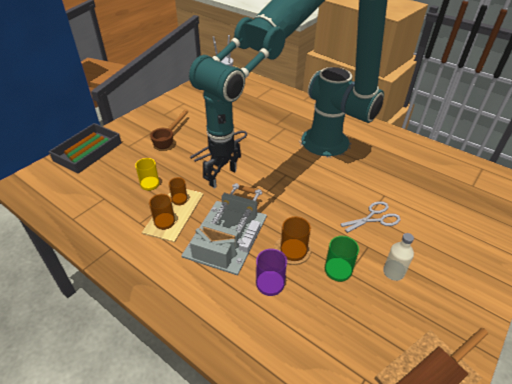

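View pics/side0.png

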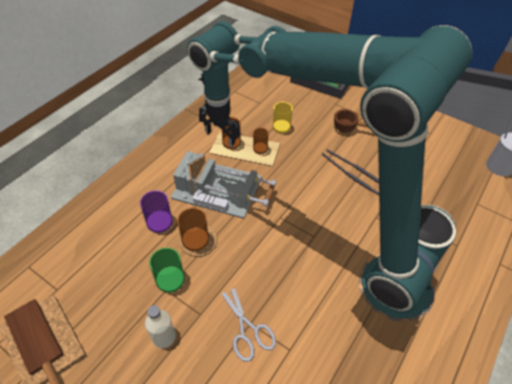

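View pics/wrist0.png

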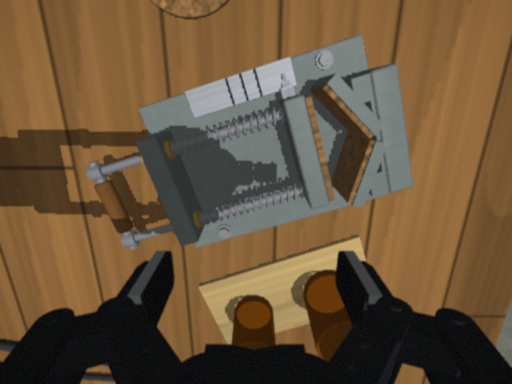

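```bash
cat > h.py <<'E'
import numpy as np,cv2
from scipy.spatial.transform import Rotation as R
def T(p,r):
    M=np.eye(4);M[:3,:3]=R.from_rotvec(r).as_matrix();M[:3,3]=p;return M
def ray(K,P,uv,z):
    d=P[:3,:3]@np.linalg.solve(K,[uv[0],uv[1],1.]);o=P[:3,3];return o+d*(z-o[2])/d[2]
def proj(K,P,X):
    c=np.linalg.inv(P)@np.r_[X,1];p=K@c[:3];return p[:2]/p[2]
E
python3 - <<'E'
from h import *
w=np.load("pics/wrist0.npz");K=w["camera_matrix"]
P=T([.674292,.0000486,.243953],[-3.14151422e+00,-7.8e-05,3.519e-03])@w["T_tool_cam"]
img=cv2.cvtColor(w["img"],cv2.COLOR_RGB2BGR)
cv2.imwrite("pics/w_crop.png",cv2.resize(img[130:270,70:230],None,fx=5,fy=4,interpolation=cv2.INTER_CUBIC)[:600])
cv2.imwrite("pics/w_crop2.png",cv2.resize(img[50:125,180:310],None,fx=6,fy=6,interpolation=cv2.INTER_CUBIC))
hsv=cv2.cvtColor(img,cv2.COLOR_BGR2HSV)
np.savez("pics/wP.npz",P=P,K=K)
for n in["scene","side"]:
    c=np.load(f"pics/{n}0.npz");im=cv2.cvtColor(c["img"],cv2.COLOR_RGB2BGR)
    y0,y1,x0,x1={"scene":(130,310,130,330),"side":(90,290,130,330)}[n]
    cv2.imwrite(f"pics/{n}_crop.png",cv2.resize(im[y0:y1,x0:x1],None,fx=3,fy=3,interpolation=cv2.INTER_CUBIC))
E
```

```text
(no output)
```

View pics/w_crop.png

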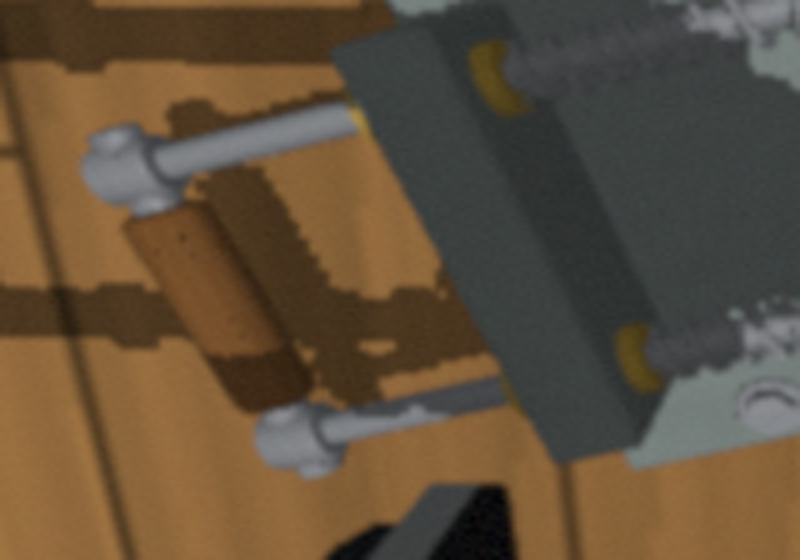

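View pics/w_crop2.png

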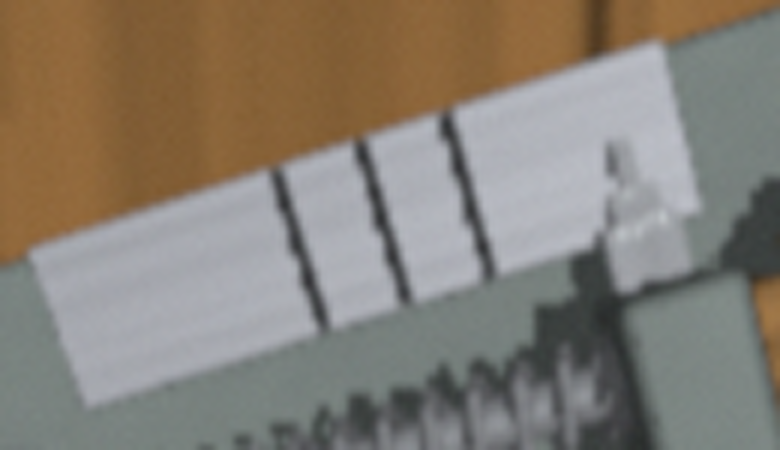

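View pics/scene_crop.png

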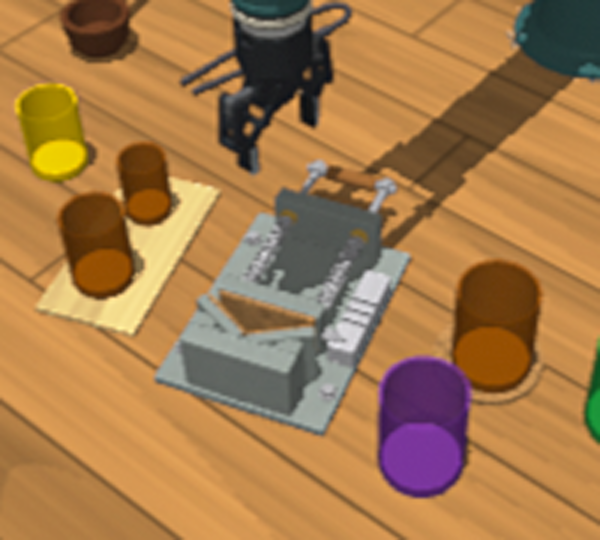

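View pics/side_crop.png

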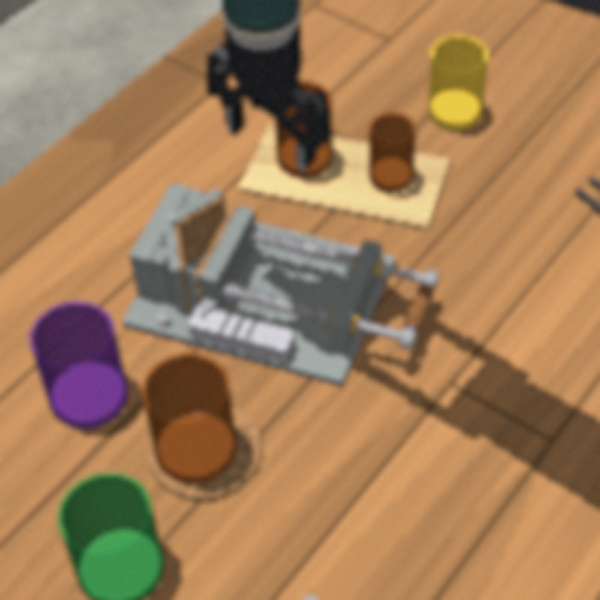

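Run:
```python
from h import *
c=np.load("pics/scene0.npz");K=c["camera_matrix"];P=c["pose"]
r=lambda x,y,z:ray(K,P,(130+(x+.5)/3-.5,130+(y+.5)/3-.5),z)
# bottom disc left/right extremes (crop px), inner bottom
for n,l,rr,h in [("pad",(453,358),(533,358),.012),("board big",(72,272),(134,272),.012),("board small",(126,206),(172,206),.012)]:
    a,b=r(*l,h),r(*rr,h);print(n,"bottom dia",np.linalg.norm(a-b),(a+b)/2)
for n,l,rr,hs in [("pad",(456,300),(541,300),(.09,.105,.12)),("board big",(60,225),(132,225),(.09,.105,.12)),("board small",(118,167),(169,167),(.09,.105,.12))]:
    print(n,[round(float(np.linalg.norm(r(*l,h+.008)-r(*rr,h+.008))),4) for h in hs])
d=np.load("pics/wP.npz");K,P=d["K"],d["P"]
f=lambda x,y,z:ray(K,P,(70+(x+.5)/5-.5,130+(y+.5)/4-.5),z)
g=lambda x,y,z:ray(K,P,(180+(x+.5)/6-.5,50+(y+.5)/6-.5),z)
# wooden grip corners -> silhouettes: ends
e1=f(165,213,.05);e2=f(273,392,.05);print("grip",e1,e2,(e1+e2)/2,np.linalg.norm(e1-e2))
k1=f(125,168,.05);k2=f(300,440,.05);print("rod ends",k1,k2,(k1+k2)/2,np.linalg.norm(k1-k2),np.degrees(np.arctan2(*(k1-k2)[1::-1])))
L=[(g(a,b,.04),g(c_,d_,.04)) for a,b,c_,d_ in [(448,113,490,275),(362,140,405,302),(277,170,323,328)]]
for a,b in L:print("line",(a+b)/2,np.degrees(np.arctan2(*(a-b)[1::-1])))
p=g(618,145,.042);print("pointer",p)
a=g(32,255,.04);b=g(660,42,.04);print("bar edge ang",np.degrees(np.arctan2(*(b-a)[1::-1])),np.linalg.norm(a-b))
u=(L[0][0]+L[0][1]-L[2][0]-L[2][1])[:2];u/=np.linalg.norm(u);print("u",u,[float((p-l[0])[:2]@u) for l in L])
```

```text
pad bottom dia 0.08874538875217332 [0.60492445 0.23630934 0.012     ]
board big bottom dia 0.07292624378055024 [ 0.782647   -0.19754606  0.012     ]
board small bottom dia 0.057253530185603446 [ 0.67038112 -0.2354033   0.012     ]
pad [0.0906, 0.0892, 0.0878]
board big [0.0808, 0.0796, 0.0783]
board small [0.0603, 0.0593, 0.0584]
grip [ 0.49332196 -0.01258766  0.05      ] [ 0.51033702 -0.07091947  0.05      ] [ 0.50182949 -0.04175356  0.05      ] 0.06076275029012854
rod ends [0.48631802 0.00111357 0.05      ] [ 0.51472976 -0.08768784  0.05      ] [ 0.50052389 -0.04328713  0.05      ] 0.09323581725730952 107.74191348208741
line [0.67657161 0.09917992 0.04      ] 105.80456428783991
line [0.66100744 0.09457598 0.04      ] 105.22524048962077
line [0.64565336 0.08976443 0.04      ] 105.76490822224986
pointer [0.70309051 0.1074772  0.042     ]
bar edge ang 17.359083739915636 0.11916516692913912
u [0.95662574 0.29131975] [0.027504581493123573, 0.04358811840782739, 0.059816448526439886]
```

The glass on the pad measures about 89 mm across. The other two measure about 75 and 58 mm, so the target is the third line, 60 mm of travel. The crossbar is near (0.501, -0.043) and the vise yaw is about 17°. I'm moving above the bar.

>>> {"name": "arm_command", "arguments": {
  "steps": [-0.963,0.236,0.5,0,0,0,0.6,-0.963,0.236,0.5,0,0,0,0.6,-0.963,0.236,0.5,0,0,0,0.6,-0.963,0.236,0.5,0,0,0,0.6,-0.963,0.236,0.5,0,0,0,0.6,-0.963,0.236,0.5,0,0,0,0.6,0,0,0,0,0,-0.95,0.6,0,0,0,0,0,-0.95,0.6,0,0,0,0,0,-0.93,0.6,0,0,0,0,0,0,0.6],
  "squeeze": 60
}}

```text
time: 1.4
tool_pos: [0.5014, -0.0424, 0.1551]
tcp_rot: [-3.107, -0.462, 0.001]
wrist_force: [-0.1, 0.5, 0.8]
width: 0.604
```

Run:
```python
from h import *
from workcell import bot
s=bot.read_state();c=bot.read_camera("wrist")
print(s["time"],s["tool_pos"],s["tcp_rot"],s["wrist_force"],s["width"])
P=T(s["tool_pos"],s["tcp_rot"])@c["T_tool_cam"];np.savez("pics/w1.npz",P=P,K=c["camera_matrix"],img=c["img"],S=T(s["tool_pos"],s["tcp_rot"]))
im=cv2.cvtColor(c["img"],cv2.COLOR_RGB2BGR);cv2.imwrite("pics/w1.png",cv2.resize(im,None,fx=1.5,fy=1.5,interpolation=cv2.INTER_CUBIC))
```

```text
1.4 [ 0.50141139 -0.042449    0.15507755] [-3.10728986e+00 -4.62116083e-01  6.14409126e-04] [-0.12710186  0.48385543  0.7852387 ] 0.6043562287947872
```

View pics/w1.png

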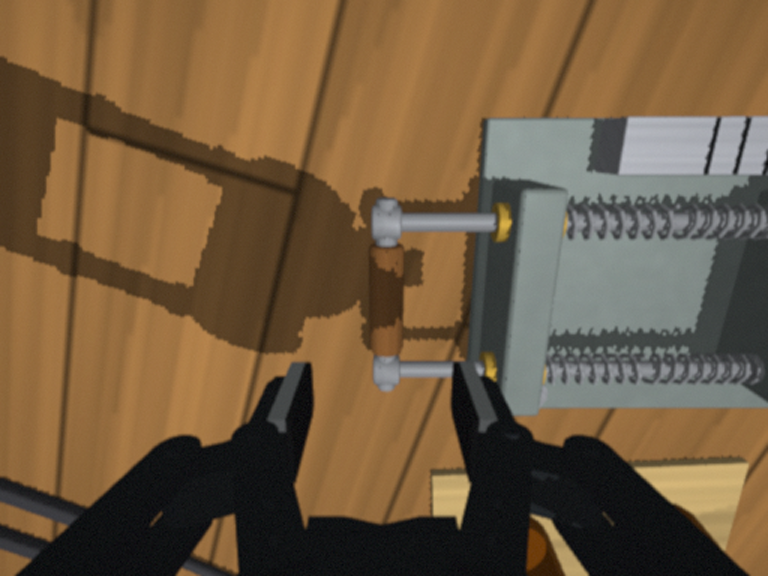

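Run:
```python
from h import *
d=np.load("pics/w1.npz");K,P,S=d["K"],d["P"],d["S"]
f=lambda x,y,z=.05:ray(K,P,((x+.5)/1.5-.5,(y+.5)/1.5-.5),z)
for n,a,b in [("knobs",(387,222),(387,372)),("grip",(387,247),(386,354)),("edges",(371,300),(404,300))]:
    A,B=f(*a),f(*b);m=(A+B)/2
    print(n,A,B,m,np.linalg.norm(A-B),"ang",np.degrees(np.arctan2(*(A-B)[1::-1])),"tool",np.linalg.inv(S)@np.r_[m,1])
# plate bottom edge and front block edges
A=f(486,119,.012);B=f(768,117,.012);print(np.degrees(np.arctan2(*(B-A)[1::-1])))
```

```text
knobs [0.49061908 0.00105016 0.05      ] [ 0.51815567 -0.08792873  0.05      ] [ 0.50438738 -0.04343929  0.05      ] 0.09314239954765317 ang 107.19589871496132 tool [0.00259769 0.00183277 0.10507627 1.        ]
grip [ 0.49476512 -0.01234691  0.05      ] [ 0.51389999 -0.07624202  0.05      ] [ 0.50433255 -0.04429447  0.05      ] 0.06669879197119406 ang 106.67154889019034 tool [0.00229638 0.00263499 0.10507623 1.        ]
edges [ 0.49517306 -0.04526245  0.05      ] [ 0.51359947 -0.03963527  0.05      ] [ 0.50438627 -0.04244886  0.05      ] 0.019266493428816207 ang -163.0180211654909 tool [2.88485118e-03 8.84885546e-04 1.05076339e-01 1.00000000e+00]
17.349956825807254
```

>>> {"name": "arm_command", "arguments": {
  "steps": [0.09,0.06,0.7,0,0,0,0.6,0,0,0.75,0,0,0,0.6,0,0,0.75,0,0,0,0.6,0,0,0.75,0,0,0,0.6,0,0,0.7,0,0,0,0.6,0,0,0,0,0,0,0.6,0,0,0,0,0,0,0.6],
  "squeeze": 60
}}

```text
time: 2.33
tool_pos: [0.5053, -0.0435, 0.0464]
tcp_rot: [3.107, 0.463, 0.001]
wrist_force: [-0.5, -0.6, 0.5]
width: 0.601
```

>>> {"name": "arm_command", "arguments": {
  "steps": [0,0,0,0,0,0,0,0,0,0,0,0,0,0,0,0,0,0,0,0,0,0,0,0,0,0,0,0,0,0,0,0,0,0,0,0,0,0,0,0,0,0],
  "squeeze": 60
}}

```text
time: 3.08
tool_pos: [0.5044, -0.0439, 0.047]
tcp_rot: [3.107, 0.464, -0.002]
wrist_force: [-4.5, -2.3, 6.2]
width: 0.213
```

```bash
cat > snap.py <<'E'
import sys
from h import *
from workcell import bot
n=sys.argv[1]
s=bot.read_state();c=bot.read_camera("wrist")
print(s["time"],s["tool_pos"],s["tcp_rot"],s["wrist_force"],s["width"])
S=T(s["tool_pos"],s["tcp_rot"]);P=S@c["T_tool_cam"];np.savez(f"pics/{n}.npz",P=P,K=c["camera_matrix"],img=c["img"],S=S)
im=cv2.cvtColor(c["img"],cv2.COLOR_RGB2BGR);cv2.imwrite(f"pics/{n}.png",cv2.resize(im,None,fx=1.5,fy=1.5,interpolation=cv2.INTER_CUBIC))
E
python3 snap.py w2
```

```text
3.075 [ 0.50435205 -0.04386542  0.0469531 ] [ 3.10653746e+00  4.63969752e-01 -1.54967931e-03] [-4.53069827 -2.29782404  6.23520808] 0.21283716168227296
```

View pics/w2.png

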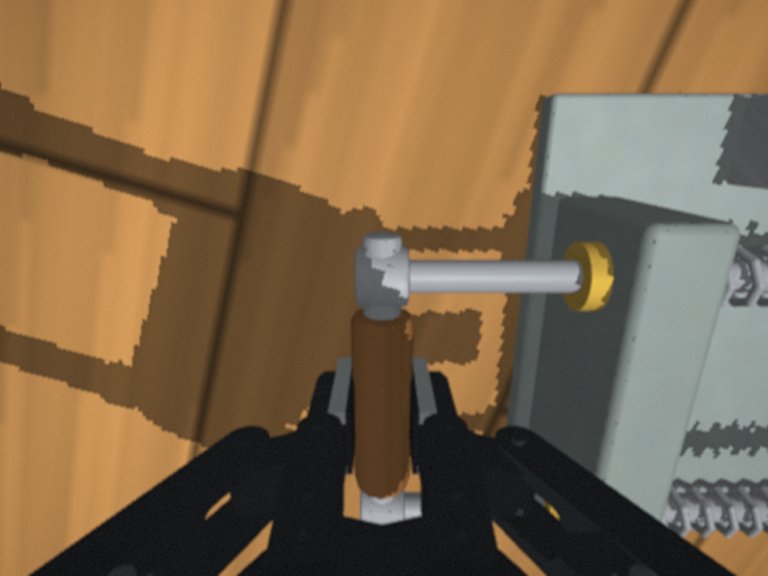

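>>> {"name": "arm_command", "arguments": {
  "steps": [-0.3,0,0,0,0,0,0,-0.5,0,0,0,0,0,0,-0.5,0,0,0,0,0,0,-0.4,0,0,0,0,0,0,-0.3,0,0,0,0,0,0,0,0,0,0,0,0,0,0,0,0,0,0,0,0,0,0,0,0,0,0,0],
  "squeeze": 60
}}

```text
time: 4.12
tool_pos: [0.4506, -0.0604, 0.047]
tcp_rot: [3.107, 0.462, 0.012]
wrist_force: [7.6, 5.6, -3.9]
width: 0.213
```

```bash
python3 snap.py w3
python3 - <<'E'
from h import *
from workcell import bot
for n in ["scene","side"]:
    c=bot.read_camera(n);im=cv2.cvtColor(c["img"],cv2.COLOR_RGB2BGR);np.savez(f"pics/{n}3.npz",**c)
    y0,y1,x0,x1={"scene":(180,260,190,290),"side":(150,220,170,270)}[n]
    cv2.imwrite(f"pics/{n}3.png",cv2.resize(im[y0:y1,x0:x1],None,fx=7,fy=7,interpolation=cv2.INTER_CUBIC))
E
```

```text
4.125 [ 0.45055114 -0.0603634   0.04701456] [3.10724325 0.46197042 0.01179029] [ 7.57098994  5.63456669 -3.93592601] 0.21264238548760603
```

View pics/w3.png

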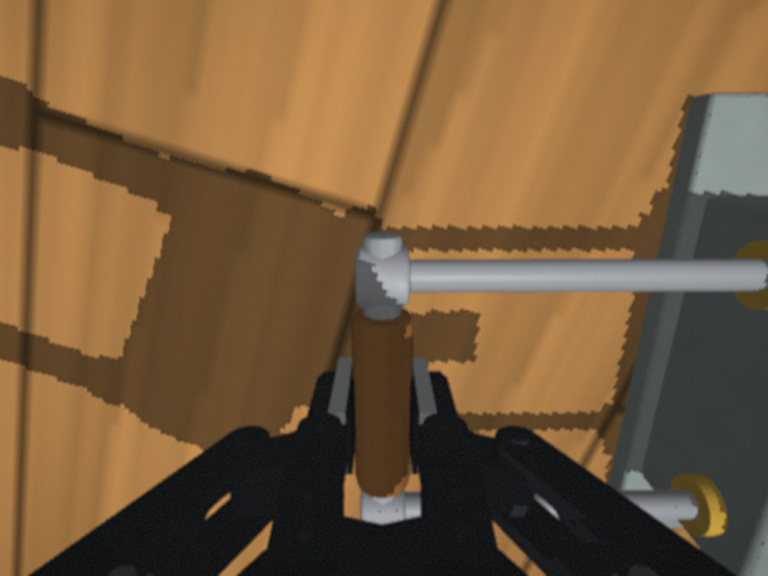

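View pics/scene3.png

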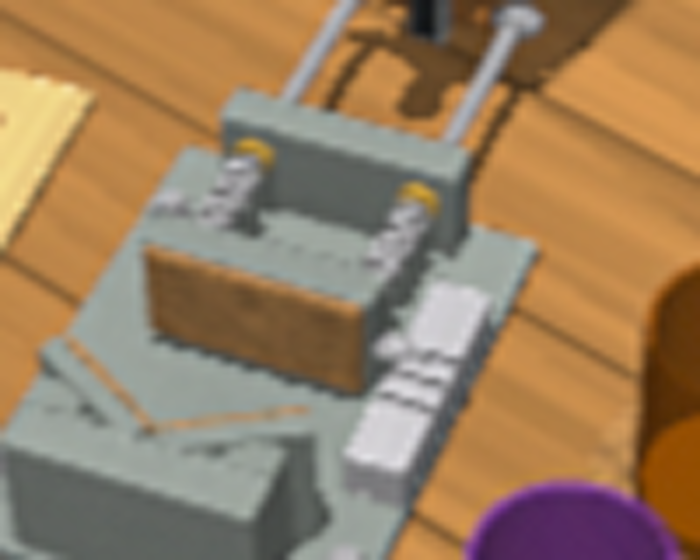

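View pics/side3.png

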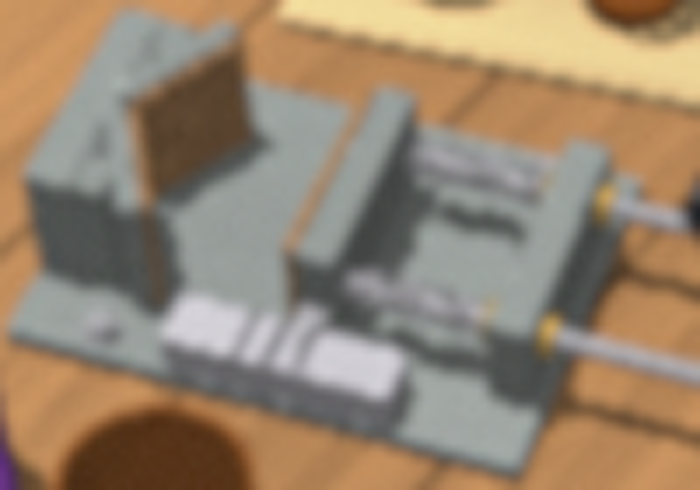

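>>> {"name": "arm_command", "arguments": {
  "steps": [-0.07,0,0,0,0,0,0,-0.06,0,0,0,0,0,0,0,0,0,0,0,0,0,0,0,0,0,0,0,0,0,0,0,0,0,0,0,0,0,0,0,0,0,0],
  "squeeze": 60
}}

```text
time: 5.03
tool_pos: [0.447, -0.0614, 0.047]
tcp_rot: [3.107, 0.462, 0.012]
wrist_force: [8.0, 6.5, -4.8]
width: 0.214
```

```bash
python3 snap.py w4
python3 - <<'E'
from h import *
from workcell import bot
for n in ["scene","side"]:
    c=bot.read_camera(n);im=cv2.cvtColor(c["img"],cv2.COLOR_RGB2BGR);np.savez(f"pics/{n}4.npz",**c)
    y0,y1,x0,x1={"scene":(210,260,230,270),"side":(185,215,190,235)}[n]
    cv2.imwrite(f"pics/{n}4.png",cv2.resize(im[y0:y1,x0:x1],None,fx=12,fy=12,interpolation=cv2.INTER_CUBIC))
    print(n,y0,x0)
E
```

```text
5.025 [ 0.44700979 -0.06144554  0.04702022] [3.10719358 0.46202622 0.01240461] [ 7.99241264  6.4788888  -4.76751309] 0.21353888753202233
scene 210 230
side 185 190
```

View pics/scene4.png

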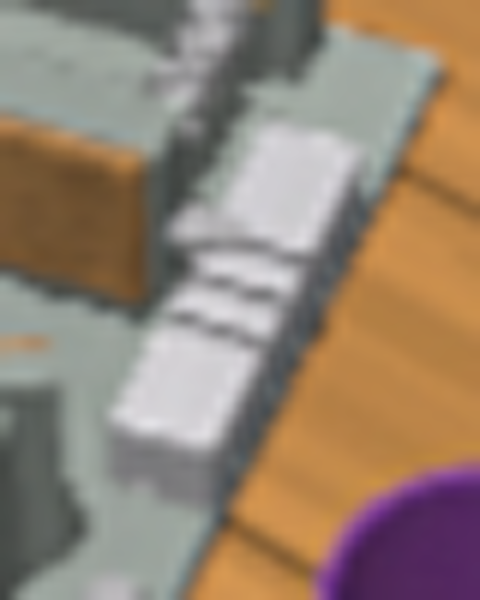

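View pics/side4.png

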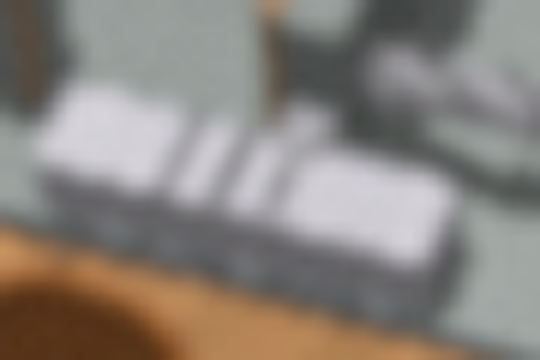

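View pics/w4.png

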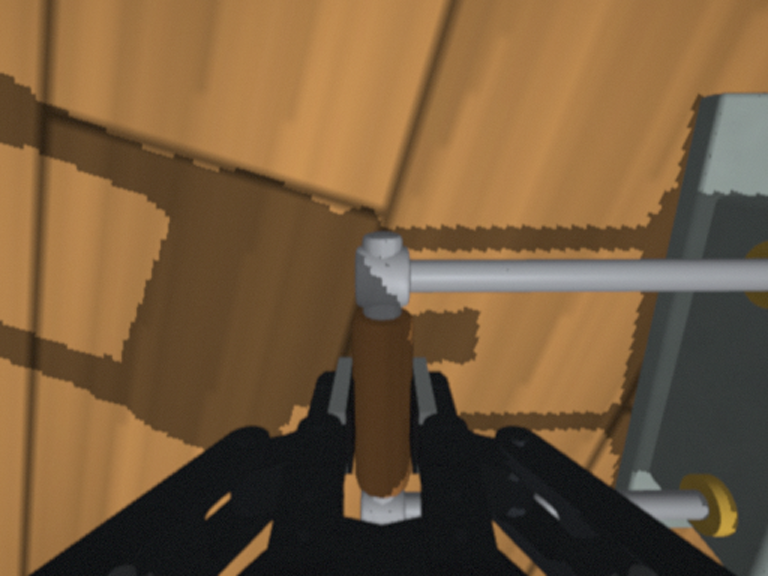

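Run:
```python
from h import *
a=np.load("pics/w2.npz");b=np.load("pics/w4.npz")
u=np.array([np.cos(np.radians(17.1)),np.sin(np.radians(17.1)),0])
def f(d,x,y,z): return ray(d["K"],d["P"],((x+.5)/1.5-.5,(y+.5)/1.5-.5),z)
gp=lambda d:(d["S"]@[0,0,-.005,1])[:3]
print("grasp disp",(gp(a)-gp(b))@u)
print("knob disp",(f(a,382,276,.05)-f(b,382,276,.05))@u, "plate corner",f(a,553,95,.012),f(b,707,95,.012))
# in w4: rod ring/block relation: knob to plate corner along u
print([float((f(d,x,95,.012)-f(d,382,276,.05))@u) for d,x in((a,553),(b,707))])
l3=np.array([.64565,.08976,.04]);p0=np.array([.70309,.10748,.042])
for n,(y0,x0) in {"scene":(210,230),"side":(185,190)}.items():
    c=np.load(f"pics/{n}4.npz");K,P=c["camera_matrix"],c["pose"]
    im=cv2.cvtColor(c["img"],cv2.COLOR_RGB2BGR)
    q=lambda X:np.round((proj(K,P,X)-[x0,y0]+.5)*12-.5).astype(int)
    print(n,"l1,2,3",[q(l3+u*k*.016).tolist() for k in(2,1,0)],"ptr@57,60,63",[q(p0-u*t).tolist() for t in(.057,.06,.063)])
    g=im[:,:,:].astype(int)
    h,w=(50,40) if n=="scene" else (30,45)
    z=cv2.resize(im[y0:y0+h,x0:x0+w],None,fx=12,fy=12,interpolation=cv2.INTER_NEAREST)
    z=np.clip((z.astype(float)-60)*1.3,0,255).astype(np.uint8)
    cv2.imwrite(f"pics/{n}4n.png",z)
```

```text
grasp disp 0.06002079880650833
knob disp 0.059929978314585096 plate corner [0.53167222 0.07076807 0.012     ] [0.5271668  0.06929159 0.012     ]
[0.06012824551538936, 0.11531782935420518]
scene l1,2,3 [[225, 328], [246, 287], [267, 246]] ptr@57,60,63 [[263, 250], [267, 242], [271, 235]]
side l1,2,3 [[181, 155], [232, 169], [285, 183]] ptr@57,60,63 [[274, 176], [284, 179], [294, 181]]
```

View pics/side4n.png

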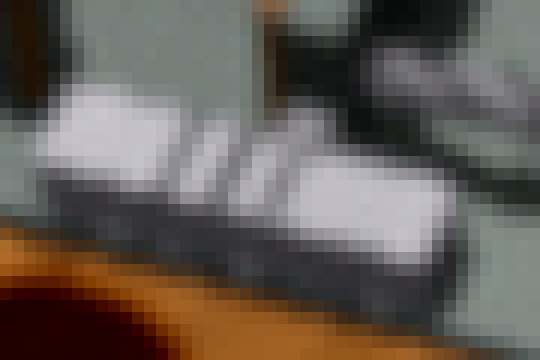

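View pics/scene4n.png

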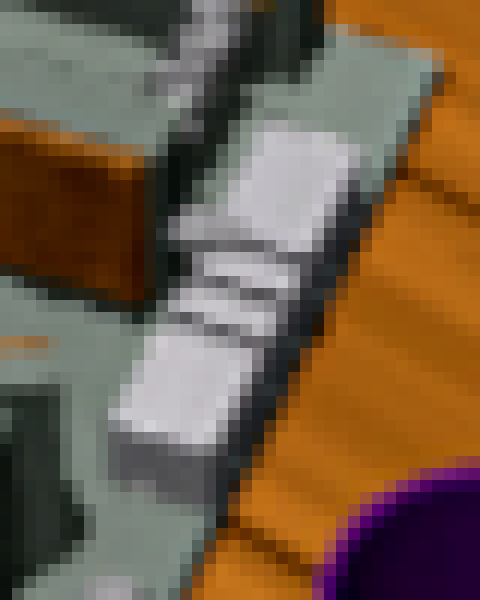

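Run:
```python
from h import *
o=[]
for n,x0 in(("w2",345),("w4",440)):
    d=np.load(f"pics/{n}.npz");im=cv2.cvtColor(d["img"],cv2.COLOR_RGB2BGR)
    o.append(cv2.resize(im[55:125,x0:x0+65],None,fx=6,fy=6,interpolation=cv2.INTER_NEAREST))
cv2.imwrite("pics/corner.png",np.hstack(o))
```

```text
(no output)
```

View pics/corner.png

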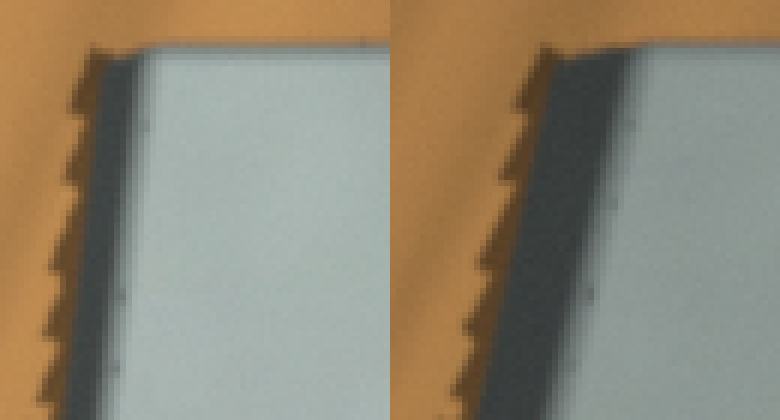

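Run:
```python
from h import *
a=np.load("pics/w2.npz");b=np.load("pics/w4.npz");w=np.load("pics/w3.npz")
f=lambda d,x,y,z:ray(d["K"],d["P"],(x,y),z)
for n,d,t,bo in(("w2",a,(369,63),(362,65)),("w4",b,(481.5,63),(467,65))):
    print(n,f(d,*t,.012),f(d,*bo,0.))
for d in(a,b):print(d["P"][:3,3],d["P"][:3,2])
```

```text
w2 [0.53189066 0.07091899 0.012     ] [0.53236942 0.07121229 0.        ]
w4 [0.53239243 0.07097504 0.012     ] [0.53312305 0.07132752 0.        ]
[0.47905087 0.03779488 0.17723624] [ 0.09442108 -0.31156265 -0.94552281]
[0.42068952 0.02002901 0.17722182] [ 0.10227345 -0.31007951 -0.94519354]
```

>>> {"name": "arm_command", "arguments": {
  "steps": [0,0,0,0,0,0,0,0,0,0,0,0,0,0,0,0,0,0,0,0,0,0,0,0,0,0,0,0,0,0,0,0,0,0,0]
}}

```text
time: 5.8
tool_pos: [0.447, -0.0615, 0.047]
tcp_rot: [3.107, 0.462, 0.012]
wrist_force: [7.9, 5.5, -4.4]
width: 0.213
```

Run:
```python
from h import *
from workcell import bot
s=bot.read_state();print(s["time"],s["tool_pos"],s["wrist_force"],s["width"])
if abs(s["tool_pos"][0]-.447)<.0007: 
    print(bot.finish_job())
```

```text
5.8 [ 0.44700776 -0.06145373  0.04701578] [ 7.85570155  5.5491583  -4.35200446] 0.21266071485116844
the job is handed in; nothing more can be done
None
```

I pulled the vise jaw open to the third line by its crossbar and handed the job in at 5.8 s with the gripper still holding it there. The glass on the cork pad is the largest: I measured it at about 89 mm across, against about 75 mm and 58 mm for the two on the board.

- **Jaw travel:** the grasp point moved 60.0 mm from the shut position, against the 60 mm needed. Checked against the vise's base-plate corner, the wrist camera put it within about 0.5–0.8 mm of that.
- **Pointer on the line:** the scene and side pictures are coarse, but both show the pointer at the third line, and it hides part of that line. I could not read the tip itself more finely than that.
- **Hold:** over the last 0.8 s the arm did not drift. The force stayed near 10 N, as expected from the springs, and the bar did not slip in the fingers.
- **First corner check:** it disagreed by about 5 mm. I had misread the corner's pixel position, and the check agreed once I measured it again on an enlarged picture.
- **Other objects:** the arm went nowhere near the glasses, tools or bottle. I did not measure their positions again at the end.

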